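Slide the tall plaster mould into its stall and shut the keeper

TASK

Push the tall, heavy plaster mould along the bench into the low wooden stall until it stands fully home against the stall's back batten; push it low, near its foot, so that it slides upright and does not tip. Then push the wooden keeper bar round with a fingertip until it lies shut across the stall's mouth behind the mould. Nothing is to be lifted, and the other things on the bench are to be left where they are.

Things in the scene. Friction and masses are not known exactly. Their poses are not given: they have to be found in the camera images.
- mould: Tall strapped two-part plaster mould, a plain upright block, dark pour hole on top, two black rubber bands: 90 mm along its x, 110 mm along its y, 180 mm high, about 1.2 to 2 kg. Loose. Origin at the centre of its underside, on the bench. Its x axis points roughly to the stall (within about 0.17 rad), so it is pushed on its -x face, 45 mm behind the origin. Sliding on the bench takes about 6 to 14 N; pushed at more than about 60 mm above the bench it may tip.
- stall: Fixed three-sided stall of wooden battens 36 mm high and 22 mm thick, 134 mm clear between its two side rails, which are 125 mm long. Origin on the bench at the middle of the inner face of the back batten; x points into the stall (from the mouth to the back batten), z up, y to the left rail seen by one looking in. The mouth is at x = -125 mm. The mould is fully home with its front face on the back batten, its origin then at x = -45 mm, y about 0.
- keeper (a joint): Angle of the keeper, a light wooden bar 20 mm thick, 112 mm long, its underside 12 mm and its top 38 mm above the bench, turning level on an upright pivot just beyond the end of the left (+y) rail. 0: shut, straight across the mouth, pointing along the stall's -y (its end stop). It starts open at 1.6 to 2.0 (about 1.57 is pointing straight out along the stall's -x, more is splayed to +y). It turns with slight friction (under 2 N at its tip) and stays where it is left.
- keeper_pivot (a point): Pivot axis of the keeper, half-way up the bar (25 mm above the bench); in the stall's frame at x = -138 mm, y = +78 mm.
- keeper_tip (a point): Point on the keeper's centre line 2 mm short of its free end, 100 mm from the pivot, half-way up the bar; moves with it.
- collar: Bystander: loose plaster ring 72 mm across, 30 mm high; origin at the centre of its underside. Leave alone.
- plug: Bystander: small plaster plug 44 mm across, 45 mm high; origin at the centre of its underside. Leave alone.
- jar: Bystander: jar 64 mm across, 85 mm high; origin at the centre of its underside. Leave alone.
- cup: Bystander: blue ceramic cup 80 mm across, 90 mm high; origin at the centre of its underside. Leave alone.
- scraper: Bystander: scraper 250 mm long lying on the bench, along its x. Leave alone.
- brush: Bystander: brush 200 mm long lying on the bench, along its x. Leave alone.
- half: Bystander: horseshoe-shaped plaster half about 90 x 112 x 90 mm; origin at the centre of its underside. Leave alone.
There are look-alikes about, which are no part of the job. Leave any turquoise look-alike of the mould alone.

How it is judged (in metres and radians):
On the way, in this order (a step that is already met when the one before it is completed fails the run):
1. the mould stands fully home in the stall (x of mould in the frame of stall above -0.057 m and y of mould in the frame of stall between -0.022 and 0.022 m and angle between the x axis of mould and the x axis of stall, either way round below 0.14 rad and angle between mould's own z axis and vertical below 0.05 rad), for 0.2 s.
2. the keeper is shut across the mouth (value of joint keeper below 0.15 rad), for 0.2 s.
At the end, for the whole second after the job is handed in: The mould stands upright in the stall, front face within 12 mm of the back batten, within 22 mm of the middle and 0.14 rad of square, at rest; the keeper is within 0.15 rad of shut (all of step 1 and value of joint keeper below 0.15 rad and linear speed of mould below 0.01 m/s and height (world z) of mould below 0.005 m); the robot touches nothing.
It fails at once if the mould tips by more than 0.16 rad (9 degrees) (angle between mould's own z axis and vertical above 0.16 rad).
It fails at once if the mould is lifted off the bench (by more than 12 mm) (height (world z) of mould above 0.012 m).
It fails at once if a bystander is moved by more than 25 mm (distance of any of collar, plug, jar, cup, scraper, brush, half from where it was at the start of the episode above 0.025 m).
It also fails if it takes over 58 s, if anything falls off the work surface, if the arm or the gripper's body presses on something with over 40 N, if the wrist force passes 120 N, or if a joint passes its speed limit or range.

ROBOT

A 6-joint arm with a two-finger parallel gripper is mounted at the origin on the work surface. World frame = base frame: x ahead of the robot, y to its left, z up, the work surface at z = 0. Lengths are in m, angles in degrees, forces in N, time in s.
With the tool pointing down it reaches from about 0.25 to 0.725 m from the base axis. Payload 9.7 kg.
Tool frame: the origin (TCP) lies between the finger pads; the fingertips stand 11 mm ahead of it and the grasp point (between the pads) lies 8 mm behind it; z points along the fingers, y is the line along which they close (so a half turn about z gives the same grasp; the last joint's range is limited). The gripper opens to 85 mm and grips with 20 to 120 N. Pads are 22 mm wide; open, the fingers measure 114 mm over their backs; the gripper's body (76 mm by 85 mm) begins 54 mm behind the grasp point. The pads swing forward as they close: fully open they stand 13 mm farther back than shut.
Start: joints at [-71.219, 4.979, 10.078, 95.1, 0, 90], TCP at [0.177, -0.521, 0.242] pointing down, gripper open.
Joint ranges: [-179.16, 179.16], [-48.56, 103.87], [-65.8, 70.77], [-126.05, 130.52], [-82.76, 87.17], [-180, 180]. Speed limits (degrees/s): [127.2, 127.2, 147.25, 180, 180, 180].

INTERFACE

Orientations are given as [roll, pitch, yaw] about the fixed x, y, z axes, in that order (R = Rz(yaw) Ry(pitch) Rx(roll)).
In Python, from bench import get_obs, cams, bot gives the robot as it stands.
- The arm moves only by the shell command python3 -m jog 'ROWS' [FORCE]. ROWS is JSON, a list of rows, each a list of 3 entries, a list of its own where there are three numbers: the shift along the world's x, y, z in m, then the turn about the world's z in rad, then the closure, from 0 (fully open) to 1 (shut). In form: [[[tx, ty, tz], turn, jaw], ...]. A call has exactly 5 rows; each row is the pose to reach, as a shift and turn from the pose commanded when the call began; what a row does not reach only later rows make up. A row lasts 1/12 s, in which the tool goes at most 41.7 mm and 7.16 degrees, less where a joint would pass 70% of its speed; a pose out of reach is approached as far as the arm can. A call with a gripper value outside its range is refused whole. The fingers move at their own pace and stop on an object; FORCE is the grip in N (left out, the last holds). Time passes only in rows, so rows that repeat a pose let the fingers close, or fill a call up. It gives the time, the measured TCP pose, the force, the opening and the grip force at its end, in the units of the state.
- get_obs(): the state, without advancing time (a new reading comes with each control period).
- cams.camera(name): name is "side" or "top"; returns a dict with "img" (480x640x3 uint8, red, green, blue), "z_map" (480x640 float32, m along the optical axis (not along the pixel's ray), 0 where there is no reading), "camera_matrix" (3x3 intrinsics, pixels), "k1" (the pictures are not rectified: a ray, as slopes to the right and down, at radius r is drawn at 1 + k1 r^2 times it, then the intrinsics apply), "position" and "orientation" of the camera in the world. Camera axes: x right, y down, z forward; pixel columns grow to the right and rows downward; lengths in m; the calibration is good to about 2 mm. A picture is of the moment at which its call begins.
- bot.sign_off(): hands the job in; it is judged then, once.
The state is a dict: "t": time; "joints": joint angles; "dq": joint speeds; "joint_torque": joint torques, N m; "eef_pos": TCP position; "ee_rot": TCP orientation; "force": force on the tool from outside, world axes, zero at the start; "moment": the same for the moment, N m; "finger_gap": opening from 0.0 (shut) to 1.0 (fully open); "grasp_force": force on a finger pad.
Only numpy, scipy, OpenCV 4.12 (cv2) and the standard library are available. Lean on these libraries where they do the work, as an engineer would, in place of code of your own. Each camera call takes 0.05 s, during which the arm holds its last target. There are 200 camera calls.

## Working session

There is one attempt and no reset: what is moved stays moved. The work goes in short steps, Python scripts to look and compute and a shell command to move; the robot and the scene stay as the last step left them, time stands still between calls to the robot, and variables do not carry over. Pictures are saved under pics/ and viewed, at most 10 in all, crops included, and the job is handed in when it is done.

```bash
mkdir -p pics
cat > h.py <<'E'
import numpy as np, cv2
from scipy.spatial.transform import Rotation as R
from bench import get_obs, cams, bot
def cam(n):
    d=cams.camera(n); return d
def rot(d):
    o=np.array(d["orientation"],float)
    if o.shape==(3,3): return o
    return R.from_euler('xyz',o,degrees=True).as_matrix()
def cloud(d):
    K=np.array(d["camera_matrix"]);k=d["k1"]
    u,v=np.meshgrid(np.arange(640),np.arange(480))
    p=np.stack([u,v],-1).reshape(-1,1,2).astype(np.float64)
    q=cv2.undistortPoints(p,K,np.array([k,0,0,0.])).reshape(480,640,2)
    z=d["z_map"].astype(float)
    P=np.dstack([q[...,0]*z,q[...,1]*z,z])@rot(d).T+np.array(d["position"])
    P[z==0]=np.nan
    return P
E
python3 - <<'E'
from h import *
o=get_obs();print(o)
for n in("top","side"):
    d=cam(n);cv2.imwrite(f"pics/{n}0.png",d["img"][...,::-1]);print(n,d["position"],d["orientation"],d["camera_matrix"],d["k1"])
    P=cloud(d);np.save(f"{n}0.npy",P);print(np.nanpercentile(P.reshape(-1,3),[1,50,99],axis=0))
E
```

```text
{'t': 0.0, 'joints': array([-7.12182924e+01,  5.01039202e+00,  1.00315761e+01,  9.50991558e+01,
        7.86005333e-04,  8.99997670e+01]), 'dq': array([ 0.08024284,  0.0329248 , -0.04398046,  0.00324596, -0.02637656,
        0.07456205]), 'joint_torque': array([-5.68423347e-04, -5.20388746e+01,  4.64803147e+01,  1.65205181e-02,
       -6.27136001e-05, -3.36587355e-06]), 'eef_pos': array([ 0.17700948, -0.5204949 ,  0.24156408]), 'ee_rot': array([-1.79922028e+02, -7.86321743e-04,  1.87819396e+01]), 'force': array([ 0.29618447,  1.44781186, -0.44588675]), 'moment': array([ 0.01823045, -0.00503327,  0.04906078]), 'grasp_force': 0.0, 'finger_gap': 1.0013548347776593}
top [0.42670617 0.00794998 1.65250167] [-175.43171739    1.08733002  -89.17870869] [[554.54734881   0.         324.05325114]
 [  0.         554.54734881 240.91033168]
 [  0.           0.           1.        ]] -0.03613859429917162
[[-1.49514667e-01 -1.28168690e+00 -7.62928054e-01]
 [ 5.64248633e-01  5.24834617e-02 -2.10010988e-04]
 [ 1.69797711e+00  1.41445600e+00  6.91311779e-01]]
side [ 0.37616837 -1.41697533  1.08805227] [-125.55669288   -1.31805816   -6.21890756] [[622.61630875   0.         322.6662781 ]
 [  0.         622.61630875 238.42727739]
 [  0.           0.           1.        ]] -0.004044673735482365
[[-0.73787124 -0.73111863 -0.75569006]
 [ 0.52826343  0.02673177  0.00244883]
 [ 1.85001163  2.38010593  0.68873792]]
```

View pics/top0.png

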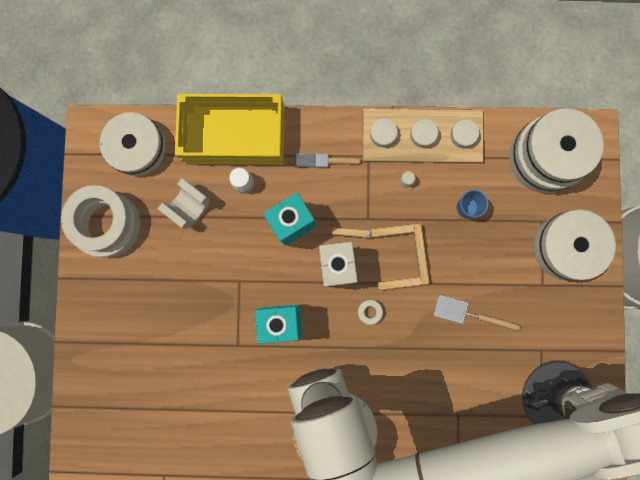

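View pics/side0.png

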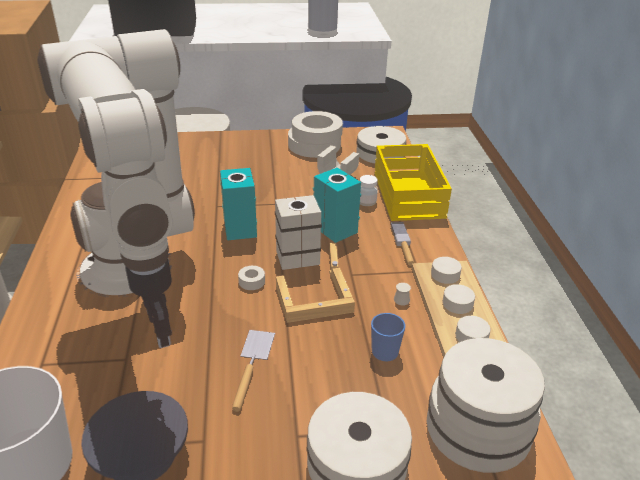

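The top view shows the white, banded mould at (338,264). There are turquoise look-alikes at (289,217) and (277,325), which I'll leave alone. The stall is at (405,257) with its mouth to the left (+y world), and the keeper runs from (368,234) to (335,231). In the side view the mould is at (298,230), with black bands and a white body, and it is the only plaster-coloured one. Next I'll measure these and confirm with a crop.

Run:
```python
from h import *
im={n:cv2.imread(f"pics/{n}0.png") for n in("top","side")}
C={n:np.load(f"{n}0.npy") for n in im}
def rect(p):
    r=cv2.minAreaRect((p[:,:2]*1000).astype(np.float32));return np.round(r[0],1),np.round(r[1],1),round(r[2],2)
for n in im:
    P=C[n];hsv=cv2.cvtColor(im[n],cv2.COLOR_BGR2HSV)
    x,y,z=P[...,0],P[...,1],P[...,2]
    lowtq=~((hsv[...,0]>75)&(hsv[...,0]<105)&(hsv[...,1]>90))
    m=(z>.172)&(z<.19)&lowtq&(abs(x-.37)<.12)&(abs(y+.03)<.12)
    k,l,s,c=cv2.connectedComponentsWithStats(m.astype(np.uint8))
    i=1+np.argmax(s[1:,4]);p=P[l==i];print(n,"mould top",rect(p),np.median(p[:,2]),c[i],s[i])
    m=(z>.025)&(z<.045)&(x>.25)&(x<.56)&(y<.03)&(y>-.32)
    k,l,s,c=cv2.connectedComponentsWithStats(m.astype(np.uint8),connectivity=4)
    for i in range(1,k):
        if s[i,4]>25: p=P[l==i];print(n,i,s[i],rect(p),np.round(np.median(p,0),3))
r=cv2.resize(im["top"][195:345,240:440],None,fx=4,fy=4,interpolation=cv2.INTER_CUBIC);cv2.imwrite("pics/crop1.png",r)
```

```text
top mould top (array([462.4,  -3.6]), array([63.5, 90. ]), 7.89) 0.18104086065003655 [338.74005305 272.63925729] [321 262  37  24 754]
top 1 [378 241  51  49 654] (array([ 489.3, -184.2]), array([126.1, 145.1]), 8.05) [ 0.448 -0.233  0.037]
top 2 [358 299  24  25 325] (array([353.4, -94.6]), array([69.5, 67.1]), 0.9) [ 0.354 -0.095  0.031]
side mould top (array([459.1,  -3.3]), array([66.1, 99. ]), 5.2) 0.18106492245397982 [288.47708333 207.55416667] [275 197  27  23 480]
side 1 [277 245  43  20 233] (array([471.5, -35.6]), array([ 64.3, 128.8]), 65.92) [ 0.484 -0.041  0.035]
side 3 [238 266  27  18 306] (array([351.5, -95.5]), array([75.1, 69.7]), 65.48) [ 0.35  -0.097  0.03 ]
side 4 [276 276  60  40 738] (array([ 488.8, -184.2]), array([131.1, 154.9]), 7.5) [ 0.455 -0.24   0.036]
```

View pics/crop1.png

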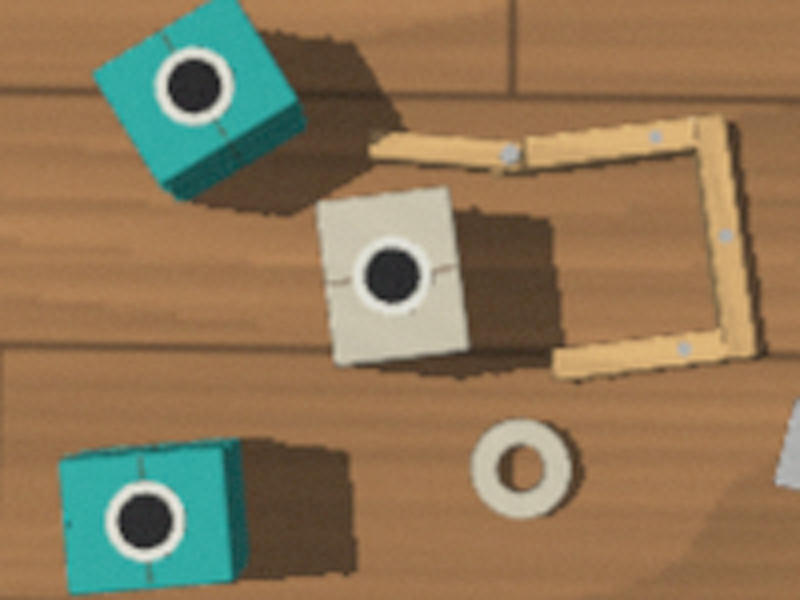

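The crop confirms it: the white block at crop (392,275) is the mould, and both turquoise blocks are look-alikes. The keeper pivot is at crop (510,153), its tip is at about (372,147), and the collar sits at (522,470). My x windows clipped the stall, so I'll widen them and refine.

Run:
```python
from h import *
im=cv2.imread("pics/top0.png");d=cam("top")
K=np.array(d["camera_matrix"]);k=d["k1"];Rm=rot(d);c=np.array(d["position"])
def atz(uv,z):
    q=cv2.undistortPoints(np.array(uv,float).reshape(-1,1,2),K,np.array([k,0,0,0.])).reshape(-1,2)
    r=np.c_[q,np.ones(len(q))]@Rm.T; return c+r*((z-c[2])/r[:,2:])
def crop(p,z): return np.round(atz(240*np.array([1,0])+195*np.array([0,1])+(np.array(p,float)+.5)/4-.5,z)[:,:2],4)
print("mould top corners",crop([(317,203),(447,187),(469,348),(337,365)],.18), "hole",crop([(392,275)],.18))
print("stall: L rail inner start, inner corner L, inner corner R, R rail inner end",crop([(527,168),(698,151),(721,331),(553,351)],.036))
print("screws Lrail,back,Rrail",crop([(656,136),(725,236),(683,349)],.036))
print("pivot",crop([(510,153)],.038),"tip end corners",crop([(383,131),(370,155)],.038))
for n in("top","side"):
    P=np.load(n+"0.npy");b=cv2.cvtColor(cv2.imread(f"pics/{n}0.png"),cv2.COLOR_BGR2HSV)
    x,y,z=P[...,0],P[...,1],P[...,2]
    for nm,m in (("mould",(z>.174)&(z<.187)&(abs(x-.44)<.09)&(abs(y)<.09)&(b[...,1]<80)),("low",(z>.028)&(z<.044)&(x>.39)&(x<.62)&(y<.1)&(y>-.3))):
        kk,l,s,_=cv2.connectedComponentsWithStats(m.astype(np.uint8))
        for i in range(1,kk):
            if s[i,4]>30:
                p=P[l==i];r=cv2.minAreaRect((p[:,:2]*1000).astype(np.float32));print(n,nm,s[i],np.round(r[0],1),np.round(r[1],1),round(r[2],1),np.median(p[:,2]).round(4));print(cv2.boxPoints(r).round(0).tolist())
```

```text
mould top corners [[ 0.5319  0.0512]
 [ 0.5437 -0.0352]
 [ 0.437  -0.0508]
 [ 0.4245  0.0363]] hole [[0.4846 0.0007]]
stall: L rail inner start, inner corner L, inner corner R, R rail inner end [[ 0.5698 -0.0977]
 [ 0.5838 -0.2224]
 [ 0.4528 -0.2393]
 [ 0.4367 -0.1175]]
screws Lrail,back,Rrail [[ 0.5945 -0.1917]
 [ 0.5219 -0.2421]
 [ 0.4394 -0.2118]]
pivot [[ 0.5804 -0.085 ]] tip end corners [[0.5954 0.0079]
 [0.5777 0.0172]]
top mould [ 320  247   38   39 1201] [482.1  -0.6] [103.3  89.4] 7.8 0.181
[[425.0, 37.0], [437.0, -52.0], [539.0, -38.0], [527.0, 51.0]]
top low [ 372  223   57   67 1070] [ 515.  -180.6] [178.2 144.7] 7.9 0.0368
[[417.0, -121.0], [437.0, -265.0], [613.0, -240.0], [593.0, -97.0]]
top low [333 227  38  10 236] [583.4 -39.2] [109.7  20.7] 86.2 0.0381
[[569.0, -93.0], [590.0, -95.0], [597.0, 15.0], [577.0, 16.0]]
side mould [275 195  42  24 750] [481.1   0.5] [108.4  99.7] 7.6 0.1812
[[421.0, 43.0], [434.0, -56.0], [541.0, -42.0], [528.0, 57.0]]
side low [326 226  16  11  62] [593.9  78.6] [25.5 48.3] 64.0 0.0353
[[567.0, 78.0], [610.0, 57.0], [621.0, 80.0], [578.0, 101.0]]
side low [ 276  243   79   73 1289] [ 509.4 -125. ] [186.7 273.2] 3.8 0.0365
[[407.0, 5.0], [425.0, -268.0], [612.0, -255.0], [593.0, 18.0]]
side low [280 253  40  11 181] [486.5 -42.3] [109.3  25.8] 0.4 0.0365
[[432.0, -30.0], [432.0, -56.0], [541.0, -55.0], [541.0, -29.0]]
```

```bash
python3 -m jog '[[[0.015,0.032,0.01],-0.04,0],[[0.029,0.064,0.02],-0.08,0],[[0.044,0.095,0.03],-0.12,0],[[0.058,0.127,0.03],-0.16,0],[[0.073,0.159,0.03],-0.195,0]]'
python3 -m jog '[[[0.015,0.032,0],0,0],[[0.029,0.064,0],0,0],[[0.044,0.095,0],0,0],[[0.058,0.127,0],0,0],[[0.073,0.159,0],0,0]]'
python3 -m jog '[[[0.015,0.032,0],0,0],[[0.029,0.064,0],0,0],[[0.044,0.095,0],0,0],[[0.058,0.127,0],0,0],[[0.073,0.159,0],0,0]]'
python3 -m jog '[[[0.015,0.032,0],0,0],[[0.029,0.064,0],0,0],[[0.044,0.095,0],0,0],[[0.058,0.127,0],0,0],[[0.073,0.159,0],0,0]]'
python3 - <<'E'
from h import *
o=get_obs();print(o["t"],o["eef_pos"],o["ee_rot"],o["joints"].round(1))
t=cam("top")["img"];s=cam("side")["img"]
c=np.hstack([t[130:430,200:500],s[60:360,150:450]])
cv2.imwrite("pics/pre.png",cv2.resize(c[...,::-1],(800,400)))
E
```

```text
t: 0.57
eef_pos: [0.2503, -0.3604, 0.2726]
ee_rot: [180.0, -0.0, 7.5]
force: [0.6, -1.1, 0.4]
finger_gap: 0.998
grasp_force: 0.0
t: 0.98
eef_pos: [0.3232, -0.2011, 0.2722]
ee_rot: [180.0, -0.0, 7.6]
force: [0.2, -0.8, 0.7]
finger_gap: 1.002
grasp_force: 0.0
t: 1.4
eef_pos: [0.3962, -0.0419, 0.2723]
ee_rot: [180.0, -0.0, 7.6]
force: [0.4, -0.6, 0.5]
finger_gap: 1.0
grasp_force: 0.0
t: 1.82
eef_pos: [0.4724, 0.0873, 0.2721]
ee_rot: [-178.9, 0.0, 9.9]
force: [0.5, -0.6, -0.8]
finger_gap: 0.999
grasp_force: 0.0
1.8167 [0.47238629 0.08725804 0.27206743] [-1.78852687e+02  3.19102674e-02  9.86720013e+00] [  9.8  -3.7   4.6  98.4   1.1 179.9]
```

View pics/pre.png

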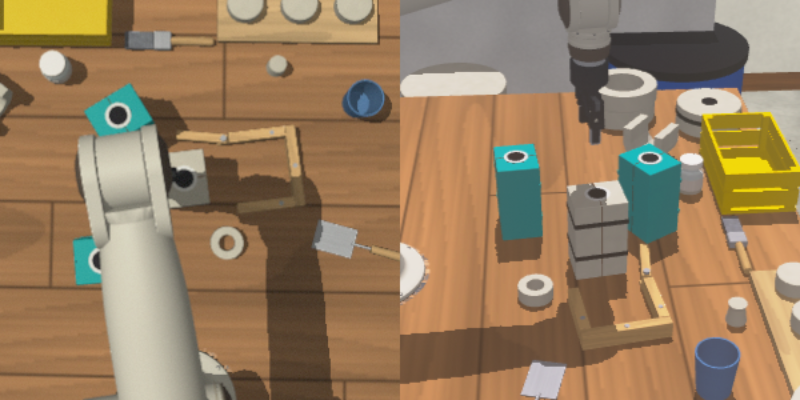

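The views show the gripper at z≈0.27 behind the mould, in the gap between the two turquoise blocks. Joint 6 is at its limit, so I'll use the equivalent half-turn.

```bash
python3 -m jog '[[[0,0,0],0.12,0],[[0,0,0],0.24,0],[[0,0,0],0.36,0],[[0,0,0],0.48,0],[[0,0,0],0.6,0]]' >/dev/null
python3 -m jog '[[[0,0,0],0.12,0],[[0,0,0],0.24,0],[[0,0,0],0.36,0],[[0,0,0],0.48,0],[[0,0,0],0.6,0]]' >/dev/null
python3 -m jog '[[[0,0,0],0.12,0],[[0,0,0],0.24,0],[[0,0,0],0.36,0],[[0,0,0],0.48,0],[[0,0,0],0.6,0]]' >/dev/null
python3 -m jog '[[[0,0,0],0.12,0],[[0,0,0],0.24,0],[[0,0,0],0.36,0],[[0,0,0],0.48,0],[[0,0,0],0.6,0]]' >/dev/null
python3 -m jog '[[[0,0,0],0.12,0],[[0,0,0],0.24,0],[[0,0,0],0.36,0],[[0,0,0],0.48,0],[[0,0,0],0.6,0]]'
python3 - <<'E'
from h import *
o=get_obs();print(o["joints"].round(1))
d=np.load("top0.npy");P=d.reshape(-1,3)
img=cv2.cvtColor(cv2.imread("pics/top0.png"),cv2.COLOR_BGR2HSV).reshape(-1,3)
m=(img[:,0]>75)&(img[:,0]<105)&(img[:,1]>90)&(P[:,2]>.17)&(P[:,2]<.19)
for s in(P[m&(P[:,0]>.45)],P[m&(P[:,0]<.45)]):
    r=cv2.minAreaRect((s[:,:2]*1000).astype(np.float32));print(r,cv2.boxPoints(r).round(0).tolist())
E
```

```text
t: 4.0
eef_pos: [0.4716, 0.0842, 0.2723]
ee_rot: [-178.9, 0.0, -178.2]
force: [0.2, 0.5, -0.5]
finger_gap: 0.997
grasp_force: 0.0
[10.8 -3.8  4.6 98.6 -1.1  9. ]
((609.5797729492188, 133.5132598876953), (90.03984832763672, 108.77596282958984), 32.46482467651367) [[542.0, 155.0], [601.0, 63.0], [677.0, 112.0], [618.0, 204.0]]
((321.1813659667969, 160.6024169921875), (90.49324035644531, 111.2774429321289), 5.5038533210754395) [[271.0, 212.0], [281.0, 101.0], [372.0, 110.0], [361.0, 220.0]]
```

```bash
python3 -m jog '[[[-0.002,0.02,0],0.05,0],[[-0.005,0.041,0],0.1,0],[[-0.005,0.041,-0.02],0.1,0],[[-0.005,0.041,-0.05],0.1,0],[[-0.005,0.041,-0.08],0.1,0]]'
python3 -m jog '[[[0,0,-0.03],0,0],[[0,0,-0.06],0,0],[[0,0,-0.09],0,0],[[0,0,-0.12],0,0],[[0,0,-0.14],0,0]]'
python3 -m jog '[[[0,0,-0.01],0,0],[[0,0,-0.02],0,0],[[0,0,-0.03],0,0],[[0,0,-0.03],0,0],[[0,0,-0.03],0,0]]'
python3 - <<'E'
from h import *
o=get_obs();print(o["joints"].round(1))
s=cam("side")["img"];t=cam("top")["img"]
c=np.hstack([t[180:330,220:370],s[130:280,240:390]])
cv2.imwrite("pics/down.png",cv2.resize(c[...,::-1],(800,400)))
E
```

```text
t: 4.42
eef_pos: [0.467, 0.1257, 0.1919]
ee_rot: [-178.9, 0.1, -172.8]
force: [0.9, 0.1, -0.2]
finger_gap: 1.004
grasp_force: 0.0
t: 4.83
eef_pos: [0.4655, 0.1249, 0.0495]
ee_rot: [-178.8, -0.1, -172.8]
force: [-0.7, 0.2, -0.3]
finger_gap: 0.994
grasp_force: 0.0
t: 5.25
eef_pos: [0.4673, 0.1259, 0.0228]
ee_rot: [-178.9, 0.0, -172.8]
force: [0.2, -0.1, 0.2]
finger_gap: 1.0
grasp_force: 0.0
[ 15.7  -2.2 -21.7  70.7  -1.1   8.5]
```

View pics/down.png

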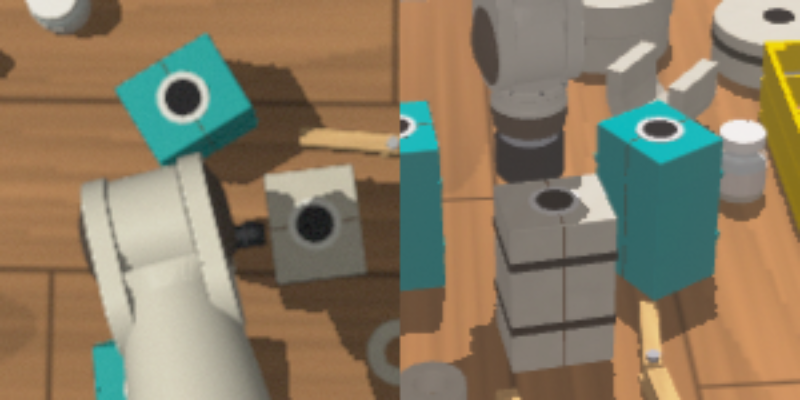

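The finger is low behind the mould's -x face, with the knuckle at (250,235) and the pour hole at (315,225). The body and wrist are clear. I'll push gently along the stall axis.

```bash
python3 -m jog '[[[0.0007,-0.005,-0.004],0,0],[[0.0013,-0.01,-0.006],0,0],[[0.002,-0.015,-0.006],0,0],[[0.0027,-0.02,-0.006],0,0],[[0.0034,-0.025,-0.006],0,0]]'
python3 -m jog '[[[0.0007,-0.005,0],0,0],[[0.0013,-0.01,0],0,0],[[0.002,-0.015,0],0,0],[[0.0027,-0.02,0],0,0],[[0.0034,-0.025,0],0,0]]'
python3 -m jog '[[[0.0007,-0.005,0],0,0],[[0.0013,-0.01,0],0,0],[[0.002,-0.015,0],0,0],[[0.0027,-0.02,0],0,0],[[0.0034,-0.025,0],0,0]]'
cat > m.py <<'E'
from h import *
import sys
xs=np.array([np.sin(.134),-np.cos(.134)]);ys=np.array([-xs[1],xs[0]]);O=np.array([.5211,-.2313])
def top(d):
    P=cloud(d);b=cv2.cvtColor(d["img"],cv2.COLOR_RGB2HSV)
    m=(P[...,2]>.172)&(P[...,2]<.19)&(b[...,1]<85)&(abs(P[...,0]-.5)<.1)&(P[...,1]<.09)&(P[...,1]>-.3)
    kk,l,s,_=cv2.connectedComponentsWithStats(m.astype(np.uint8));i=1+np.argmax(s[1:,4])
    p=P[l==i];return p
if __name__=="__main__":
    o=get_obs();e=o["eef_pos"][:2]-O;print("tcp xs,ys",(e@xs).round(4),(e@ys).round(4))
    for n in("top","side"):
        p=top(cam(n));r=cv2.minAreaRect((p[:,:2]*1000).astype(np.float32))
        A=np.c_[p[:,:2],np.ones(len(p))];co=np.linalg.lstsq(A,p[:,2],rcond=None)[0]
        c=np.array(r[0])/1000-O
        e=cv2.boxPoints(r)/1000-O
        print(n,"mould xs,ys",(c@xs).round(4),(c@ys).round(4),"size",np.round(r[1],0),"ang",round(r[2],1),"slope",co[:2].round(3),"xs range",(e@xs).min().round(3),(e@xs).max().round(3),"ys",(e@ys).min().round(3),(e@ys).max().round(3))
E
python3 m.py
```

```text
t: 5.77
eef_pos: [0.4705, 0.1013, 0.0164]
ee_rot: [-179.0, 0.0, -172.7]
force: [-1.5, 7.3, -0.8]
finger_gap: 0.993
grasp_force: 0.0
t: 6.18
eef_pos: [0.4739, 0.0763, 0.0164]
ee_rot: [-179.0, 0.0, -172.7]
force: [-0.9, 7.3, 0.4]
finger_gap: 0.998
grasp_force: 0.0
t: 6.6
eef_pos: [0.4772, 0.0513, 0.0163]
ee_rot: [-179.0, 0.0, -172.7]
force: [-1.1, 8.1, -0.3]
finger_gap: 0.999
grasp_force: 0.0
tcp xs,ys -0.2859 -0.0057
top mould xs,ys -0.1652 -0.0053 size [109.  90.] ang 7.5 slope [ 0.001 -0.002] xs range -0.21 -0.12 ys -0.06 0.05
side mould xs,ys -0.1637 -0.008 size [111. 100.] ang 8.3 slope [0.003 0.026] xs range -0.214 -0.113 ys -0.064 0.048
```

```bash
for i in 1; do :; done
python3 -m jog '[[[0.0007,-0.005,0],0,0],[[0.0013,-0.01,0],0,0],[[0.002,-0.015,0],0,0],[[0.0027,-0.02,0],0,0],[[0.0034,-0.025,0],0,0]]'
python3 -m jog '[[[0.0007,-0.005,0],0,0],[[0.0013,-0.01,0],0,0],[[0.002,-0.015,0],0,0],[[0.0027,-0.02,0],0,0],[[0.0034,-0.025,0],0,0]]'
python3 -m jog '[[[0.0007,-0.005,0],0,0],[[0.0013,-0.01,0],0,0],[[0.002,-0.015,0],0,0],[[0.0027,-0.02,0],0,0],[[0.0034,-0.025,0],0,0]]'
python3 -m jog '[[[0.0007,-0.005,0],0,0],[[0.0013,-0.01,0],0,0],[[0.002,-0.015,0],0,0],[[0.0027,-0.02,0],0,0],[[0.0034,-0.025,0],0,0]]'
python3 m.py
```

```text
t: 7.12
eef_pos: [0.4806, 0.0264, 0.0163]
ee_rot: [-179.0, 0.0, -172.7]
force: [-0.7, 8.0, 0.0]
finger_gap: 1.001
grasp_force: 0.0
t: 7.53
eef_pos: [0.484, 0.0014, 0.0164]
ee_rot: [-179.0, 0.0, -172.7]
force: [-0.4, 8.0, -0.0]
finger_gap: 1.0
grasp_force: 0.0
t: 7.95
eef_pos: [0.4873, -0.0236, 0.0163]
ee_rot: [-179.0, 0.0, -172.7]
force: [-0.0, 8.8, 1.3]
finger_gap: 1.0
grasp_force: 0.0
t: 8.37
eef_pos: [0.4907, -0.0485, 0.0163]
ee_rot: [-179.0, 0.0, -172.7]
force: [-1.3, 8.5, 1.6]
finger_gap: 0.997
grasp_force: 0.0
tcp xs,ys -0.1852 -0.0057
top mould xs,ys -0.0656 -0.0047 size [110.  88.] ang 7.6 slope [ 0.001 -0.002] xs range -0.11 -0.022 ys -0.06 0.05
side mould xs,ys -0.0644 -0.0073 size [111.  97.] ang 6.9 slope [0.001 0.026] xs range -0.114 -0.015 ys -0.064 0.049
```

Straight and upright so far, with about 20 mm left. I'll finish with small steps until the force rises.

```bash
python3 -m jog '[[[0.0004,-0.003,0],0,0],[[0.0008,-0.006,0],0,0],[[0.0012,-0.009,0],0,0],[[0.0016,-0.012,0],0,0],[[0.0019,-0.014,0],0,0]]'
python3 -m jog '[[[0.0001,-0.001,0],0,0],[[0.0003,-0.002,0],0,0],[[0.0004,-0.003,0],0,0],[[0.0005,-0.004,0],0,0],[[0.0005,-0.004,0],0,0]]'
python3 m.py
```

```text
t: 8.88
eef_pos: [0.4926, -0.0625, 0.0162]
ee_rot: [-179.0, 0.0, -172.7]
force: [-0.3, 8.1, 1.3]
finger_gap: 0.998
grasp_force: 0.0
t: 9.3
eef_pos: [0.4931, -0.0664, 0.0162]
ee_rot: [-179.0, 0.0, -172.7]
force: [-0.6, 6.7, 0.5]
finger_gap: 1.001
grasp_force: 0.0
tcp xs,ys -0.1671 -0.0058
top mould xs,ys -0.0472 -0.0047 size [110.  88.] ang 6.9 slope [0.004 0.007] xs range -0.092 -0.003 ys -0.06 0.051
side mould xs,ys -0.0479 -0.0078 size [111.  99.] ang 6.5 slope [0.002 0.024] xs range -0.099 0.003 ys -0.064 0.049
```

```bash
python3 -m jog '[[[0.0001,-0.001,0],0,0],[[0.0002,-0.0015,0],0,0],[[0.0003,-0.002,0],0,0],[[0.0003,-0.0025,0],0,0],[[0.0004,-0.003,0],0,0]]'
python3 m.py
```

```text
t: 9.82
eef_pos: [0.4932, -0.069, 0.0163]
ee_rot: [-179.0, -0.0, -172.7]
force: [-3.6, 12.6, 3.3]
finger_gap: 0.999
grasp_force: 0.0
tcp xs,ys -0.1646 -0.0059
top mould xs,ys -0.0447 -0.0046 size [110.  89.] ang 7.5 slope [-0.    -0.002] xs range -0.089 -0.0 ys -0.06 0.051
side mould xs,ys -0.0468 -0.0071 size [112. 101.] ang 7.2 slope [-0.002  0.018] xs range -0.098 0.004 ys -0.064 0.049
```

The mould is home: x is about -0.045, y about -5 mm, square and upright, and the force rose at the batten. Now I'll retreat, shut the fingers, and come down outside the keeper.

```bash
python3 -m jog '[[[-0.0013,0.01,0],0,0],[[-0.004,0.03,0],0,0],[[-0.0067,0.05,0],0,0],[[-0.0067,0.05,0.03],0,0.5],[[-0.0067,0.05,0.07],0,1]]' 20
python3 -m jog '[[[0,0,0.04],0,1],[[0,0,0.08],0,1],[[0,0,0.12],0,1],[[0,0,0.16],0,1],[[0,0,0.19],0,1]]'
python3 -m jog '[[[0.03,0,0],0,1],[[0.06,0,0],0,1],[[0.09,0,0],0,1],[[0.12,-0.003,0],0,1],[[0.15,-0.006,0],0,1]]'
python3 - <<'E'
from h import *
from m import *
o=get_obs();print(o["joints"].round(1))
t=cam("top");s=cam("side")
p=top(s);r=cv2.minAreaRect((p[:,:2]*1000).astype(np.float32));c=np.array(r[0])/1000-O;print(c@xs,c@ys,r)
pv=O-.138*xs+.078*ys
for th in(1.77,1.4,1.0,.6,.3,.1,0):
    d=-ys*np.cos(th)-xs*np.sin(th);n=ys*np.sin(th)-xs*np.cos(th)
    h=np.abs(n@ys)*.011+np.abs(n@xs)*.0145
    print(th,(pv+.065*d+(.010+h)*n).round(4))
c=np.hstack([t["img"][130:330,250:450],s["img"][100:300,200:400]])
cv2.imwrite("pics/k.png",cv2.resize(c[...,::-1],(800,400)))
E
```

```text
t: 10.33
eef_pos: [0.4846, -0.019, 0.084]
ee_rot: [-178.9, -0.3, -172.7]
force: [1.1, -0.4, 0.2]
finger_gap: 0.743
grasp_force: 0.0
t: 10.75
eef_pos: [0.4869, -0.02, 0.28]
ee_rot: [-178.8, 0.2, -172.8]
force: [0.8, -0.3, 0.5]
finger_gap: 0.005
grasp_force: 0.0
t: 11.17
eef_pos: [0.6383, -0.0259, 0.2764]
ee_rot: [-178.8, 0.1, -172.8]
force: [0.1, 0.2, 1.0]
finger_gap: -0.001
grasp_force: 0.0
[ -1.8  18.8  30.1 101.   -1.2  -9.1]
-0.04415775711176363 -0.007473666641554255 ((507.79388427734375, -188.5365753173828), (111.29449462890625, 95.34322357177734), 6.758360385894775)
1.77 [ 0.6078 -0.0208]
1.4 [ 0.5827 -0.0151]
1.0 [ 0.5585 -0.0171]
0.6 [ 0.5346 -0.0297]
0.3 [ 0.5203 -0.0466]
0.1 [ 0.5141 -0.0608]
0 [ 0.5123 -0.0685]
```

View pics/k.png

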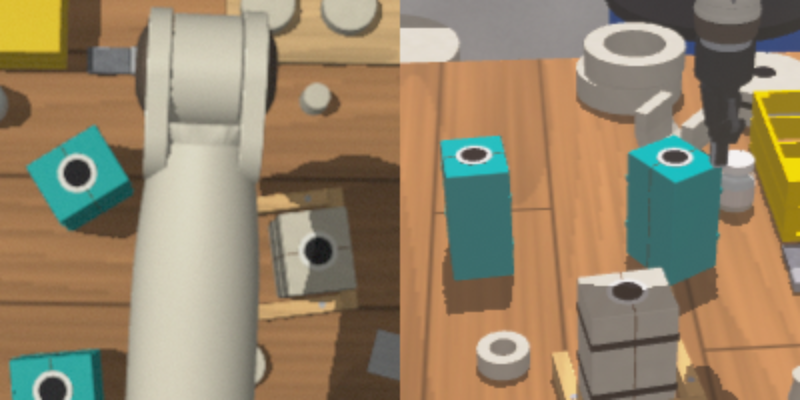

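The top view shows the arm over the keeper, with the mould home at (318,250). The side view shows the shut fingers at (722,150), clear of the turquoise block. Descending now.

```bash
python3 -m jog '[[[0,0,-0.035],0,1],[[0,0,-0.07],0,1],[[0,0,-0.105],0,1],[[0,0,-0.14],0,1],[[0,0,-0.16],0,1]]'
python3 -m jog '[[[0,0,-0.02],0,1],[[0,0,-0.04],0,1],[[0,0,-0.06],0,1],[[0,0,-0.075],0,1],[[0,0,-0.084],0,1]]'
python3 -m jog '[[[-0.004,0.001,0],0,1],[[-0.008,0.002,0],0,1],[[-0.014,0.003,0],0,1],[[-0.02,0.004,0],0,1],[[-0.025,0.005,0],0,1]]'
```

```text
t: 11.68
eef_pos: [0.6351, -0.0259, 0.1123]
ee_rot: [-178.9, -0.2, -172.8]
force: [-0.1, 0.9, -0.6]
finger_gap: -0.004
grasp_force: 0.0
t: 12.1
eef_pos: [0.6358, -0.0259, 0.0306]
ee_rot: [-178.9, -0.1, -172.8]
force: [-0.8, 1.2, -0.6]
finger_gap: -0.002
grasp_force: 0.0
t: 12.52
eef_pos: [0.6117, -0.021, 0.0335]
ee_rot: [-178.9, 0.1, -172.8]
force: [-1.0, -0.3, 0.1]
finger_gap: 0.001
grasp_force: 0.0
```

```bash
python3 -m jog '[[[-0.006,0.001,0],0,1],[[-0.012,0.003,0],0,1],[[-0.018,0.004,0],0,1],[[-0.024,0.005,0],0,1],[[-0.029,0.006,0],0,1]]'
python3 -m jog '[[[-0.005,0,0],0,1],[[-0.01,0,0],0,1],[[-0.015,-0.001,0],0,1],[[-0.02,-0.002,0],0,1],[[-0.025,-0.002,0],0,1]]'
python3 -m jog '[[[-0.005,-0.001,0],0,1],[[-0.01,-0.003,0],0,1],[[-0.015,-0.006,0],0,1],[[-0.02,-0.009,0],0,1],[[-0.024,-0.013,0],0,1]]'
python3 -m jog '[[[-0.003,-0.003,0],0,1],[[-0.006,-0.006,0],0,1],[[-0.009,-0.01,0],0,1],[[-0.012,-0.013,0],0,1],[[-0.014,-0.017,0],0,1]]'
python3 - <<'E'
from h import *
from m import *
s=cam("side");P=cloud(s);b=cv2.cvtColor(s["img"],cv2.COLOR_RGB2HSV)
c=np.hstack([cam("top")["img"][180:330,300:450],s["img"][180:330,240:390]])
cv2.imwrite("pics/k2.png",cv2.resize(c[...,::-1],(800,400)))
E
```

```text
t: 12.93
eef_pos: [0.5824, -0.015, 0.0325]
ee_rot: [-178.9, 0.0, -172.8]
force: [1.1, -1.0, -0.3]
finger_gap: -0.003
grasp_force: 0.6
t: 13.35
eef_pos: [0.5575, -0.0173, 0.0323]
ee_rot: [-178.9, 0.0, -172.8]
force: [1.5, -1.0, 0.7]
finger_gap: -0.002
grasp_force: 0.5
t: 13.77
eef_pos: [0.5334, -0.0303, 0.0323]
ee_rot: [-178.9, 0.0, -172.8]
force: [1.2, 0.4, -0.2]
finger_gap: -0.0
grasp_force: 0.6
t: 14.18
eef_pos: [0.5196, -0.0474, 0.0323]
ee_rot: [-178.9, 0.0, -172.8]
force: [2.0, 0.3, -0.4]
finger_gap: 0.0
grasp_force: 0.5
```

View pics/k2.png

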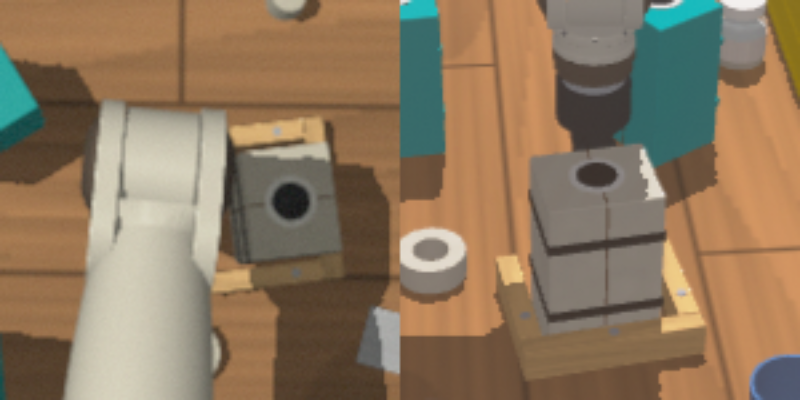

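The keeper is out of sight under the wrist, and the mould stands undisturbed at (290,200). I'll keep pushing until the end stop is felt.

```bash
python3 -m jog '[[[-0.002,-0.004,0],0,1],[[-0.004,-0.008,0],0,1],[[-0.005,-0.012,0],0,1],[[-0.006,-0.016,0],0,1],[[-0.007,-0.019,0],0,1]]'
python3 -m jog '[[[0,-0.001,0],0,1],[[0,-0.002,0],0,1],[[0,-0.003,0],0,1],[[0,-0.003,0],0,1],[[0,-0.003,0],0,1]]'
```

```text
t: 14.7
eef_pos: [0.5128, -0.0666, 0.0323]
ee_rot: [-178.9, 0.0, -172.8]
force: [1.4, 0.8, 0.1]
finger_gap: -0.003
grasp_force: 0.5
t: 15.12
eef_pos: [0.5127, -0.0688, 0.0322]
ee_rot: [-178.9, -0.0, -172.8]
force: [-2.0, 3.2, 1.3]
finger_gap: -0.001
grasp_force: 1.9
```

```bash
python3 -m jog '[[[0,-0.001,0],0,1],[[0,-0.0015,0],0,1],[[0,-0.002,0],0,1],[[0,-0.002,0],0,1],[[0,-0.002,0],0,1]]'
python3 -m jog '[[[0,0.01,0],0,1],[[-0.004,0.03,0],0,1],[[-0.007,0.05,0],0,1],[[-0.007,0.05,0.03],0,1],[[-0.007,0.05,0.07],0,1]]'
python3 -m jog '[[[0,0,0.04],0,1],[[0,0,0.08],0,1],[[0,0,0.12],0,1],[[0,0,0.15],0,1],[[0,0,0.18],0,1]]'
python3 -m jog '[[[-0.035,0.02,0],0,1],[[-0.07,0.04,0],0,1],[[-0.105,0.06,0],0,1],[[-0.14,0.08,0],0,1],[[-0.17,0.1,0],0,1]]'
python3 m.py
python3 - <<'E'
from h import *
from m import xs,ys,O
c=[]
for n in("top","side"):
    d=cam(n);P=cloud(d);q=P[...,:2]-O;X=q@xs;Y=q@ys
    m=(P[...,2]>.030)&(P[...,2]<.045)&(X>-.17)&(X<-.127)&(abs(Y)<.1)
    p=np.c_[X[m],Y[m]]
    if len(p)>20: r=cv2.minAreaRect((p*1000).astype(np.float32));print(n,len(p),r)
    c.append(d["img"][180:330,300:450] if n=="top" else d["img"][180:330,240:390])
cv2.imwrite("pics/end.png",cv2.resize(np.hstack(c)[...,::-1],(800,400)))
E
```

```text
t: 15.53
eef_pos: [0.5127, -0.0691, 0.0322]
ee_rot: [-179.1, 0.0, -172.7]
force: [-2.8, 14.1, 2.5]
finger_gap: -0.003
grasp_force: 7.0
t: 15.95
eef_pos: [0.5038, -0.0201, 0.0999]
ee_rot: [-178.9, -0.3, -172.7]
force: [1.1, -0.6, 1.3]
finger_gap: -0.002
grasp_force: 0.0
t: 16.37
eef_pos: [0.5061, -0.0211, 0.2846]
ee_rot: [-178.8, 0.1, -172.8]
force: [0.2, 0.6, 0.0]
finger_gap: -0.001
grasp_force: 0.0
t: 16.78
eef_pos: [0.3342, 0.0791, 0.2824]
ee_rot: [-178.8, 0.1, -172.8]
force: [0.7, 1.4, 0.8]
finger_gap: 0.002
grasp_force: 0.0
tcp xs,ys -0.3326 -0.1438
top mould xs,ys -0.0451 -0.005 size [109.  88.] ang 7.5 slope [0.002 0.001] xs range -0.089 -0.001 ys -0.06 0.05
side mould xs,ys -0.0439 -0.0084 size [112.  97.] ang 9.8 slope [0.001 0.024] xs range -0.094 0.006 ys -0.066 0.049
top 233 ((-137.02362060546875, 32.16288757324219), (110.34483337402344, 19.900867462158203), 89.98419952392578)
```

View pics/end.png

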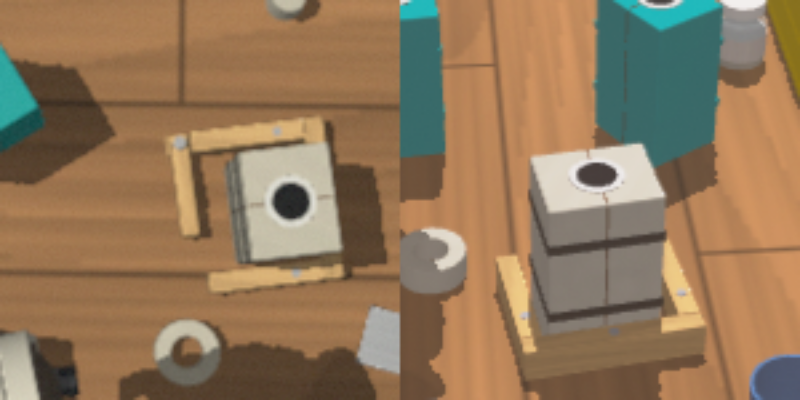

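The keeper lies square across the mouth, from (180,143) to (190,235), at 0.00 rad. The mould is home and upright at (290,200), and the arm is clear of everything.

```bash
python3 -c "
from bench import bot
print(bot.sign_off())"
```

```text
the job is handed in; nothing more can be done
None
```

The job is handed in, with no verdict returned: at the last look the mould stood upright and fully home in the stall, the keeper was shut square across the mouth, and the arm was clear; I never aimed for the other things on the bench, but did not measure them afterwards.

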